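# Find where the measuring slide comes up tight, then back it off

## Robot

A 6-joint arm with a two-finger parallel gripper is mounted at the origin on the work surface. World frame = base frame: x ahead of the robot, y to its left, z up, the work surface at z = 0. Lengths are in m, angles in rad, forces in N, time in s.
With the tool pointing down it reaches from about 0.4 to 0.825 m from the base axis. Payload 7 kg.
Tool frame: the origin (TCP) lies midway between the tips of the shut fingers; the grasp point (between the pads) lies 19 mm behind it (arm.hold_point_z is the distance from the TCP to the grasp point, in m); z points along the fingers, x is the direction in which the jaws open and shut, and the axes are right-handed (so a half turn about z gives the same grasp; the last joint's range is limited). The gripper opens to 88 mm and grips with 3 to 60 N. Pads are 19 mm wide; open, the fingers measure 130 mm over their backs; the gripper's body (78 mm by 193 mm) begins 47 mm behind the grasp point.
Start: joints at [-0.87, 0.359, 0.012, 0, -1.224, -0.288], TCP at [0.271, -0.618, 0.206] pointing down, gripper open.
Joint ranges: [-3.07, 3.07], [-1.43, 2.12], [-1.02, 1.25], [-3.03, 1.67], [-3.05, -0], [-3.03, 3.03]. Speed limits (rad/s): [2.39, 2.39, 3.01, 3.14, 3.14, 3.14].

## Interface

Orientations are given as [roll, pitch, yaw] about the fixed x, y, z axes, in that order (R = Rz(yaw) Ry(pitch) Rx(roll)).
In Python, from station import readout, viewer, job, arm gives the robot as it stands.
- The arm moves only by the tool apply_moves, never from a script. Its argument "deltas" is text: rows parted by semicolons, each of 4 numbers parted by spaces: the shift along the tool's x, y, z in cm, then the turn about the tool's z in rad. A call has 1 to 10 rows; each row shifts and turns the commanded pose from where the row before left it, along the tool's axes as they then stand; what a row does not reach is not made up. A row lasts 1/8 s, in which the tool goes at most 62.5 mm and 10.7 degrees, less where a joint would pass 70% of its speed; a pose out of reach is approached as far as the arm can. A call is refused whole if a number of a shift passes 6.25 or a number of a turn 0.188, either way. A call with a gripper value outside its range is refused whole. "gripper" is the closure, from -1 (fully open) to 1 (shut), so that 0 is half open, set as the call begins (left out, the last holds). The fingers move at their own pace and stop on an object; "squeeze" is the grip in N (left out, the last holds). Time passes only in rows, so rows that do not move let the fingers close. It gives the time, the measured TCP pose, the force and the opening at its end, in the units of the state.
- readout.get_state(): the state, without advancing time (a new reading comes with each control period).
- viewer.grab_frame(name): name is "scene" or "top" or "wrist"; returns a dict with "image" (480x640x3 uint8, red, green, blue), "camera_matrix" (3x3 intrinsics, pixels), "cam_to_world" (4x4, takes a point from camera to world coordinates). Camera axes: x right, y up, looking along -z (the intrinsics and any distortion apply to the point x, -y, -z); pixel columns grow to the right and rows downward; lengths in m; the calibration is good to about 2 mm. A picture is of the moment at which its call begins. There is no depth.
- job.job_done(): hands the job in, once; it reports no verdict.
Trained networks look in the newest picture that a camera, given by its name, has taken for a name from the list of things; names that differ only in an ending like _2 or _b are one class to them, and where a whole thing is asked for, a point or a joint stands for the part that bears it (a point fixed in the world has none). Each returns a list of dicts, best first, with "conf" (0 to 1); they miss things now and then, are a little off and sometimes report something else, mostly with a low value. They report only what shows in the picture. A call takes as long as a camera call.
- viewer.silhouettes(camera, query): "region" (480x640 bool, what is visible of it) and "extent" ([left, top, width, height] in pixels, round what is visible of it).
The state is a dict: "t": time; "q": joint angles; "qd": joint speeds; "joint_efforts": joint torques, N m; "eef_pos": TCP position; "ee_rot": TCP orientation; "force": force on the tool from outside, world axes, zero at the start; "moment": the same for the moment, N m; "width": finger opening in m.
Only numpy, scipy, OpenCV 4.12 (cv2) and the standard library are available. Lean on these libraries where they do the work, as an engineer would, in place of code of your own. Each camera call takes 0.05 s, during which the arm holds its last target.

## Task

On the bench slide that has the rail clamp, take the carriage by its black knob and run it along the rail until it comes up tight against the clamp, then back it off so that a gap of about 30 mm is left between carriage and clamp, and let go. Leave the carriage of the other slide, the one without a clamp, where it is.

Things in the scene. Friction and masses are not known exactly. Their poses are not given: they have to be found in the camera images.
- carriage: Carriage to move: steel saddle 90 mm long along the rail, 46 wide, top 50 above the table; in its middle an upright round black knob, diameter 24, up to 105 above the table (collar diameter 32 at its foot, to 54). Origin on the knob's axis, 80 above the table. z up; +y along the rail to the clamp. Slides only along y, 2 N friction, stays where left; starts 80 to 240 mm short of the clamp.
- clamp: Dark steel clamp fixed astride the same rail, 76 mm across, 40 along, 62 high, its round thumbscrew up to 80. Black rubber pad faces the carriage. Origin in the pad's face, on the rail's centre line, at table height; axes parallel to the carriage's, +y away from it. Carriage touches when the knob's axis is 45 mm short of this origin along y; the pad is firm; a push of 5 to 15 N is tight.
- other_carriage: Leave alone: twin carriage (same size, origin and axes) on the other slide, which has no clamp. The slides, each 400 mm long and 52 wide, run roughly right to left (+y) before the robot, 150 to 220 mm apart, one nearer the robot than the other; either may be the one with the clamp.

How it is judged:
By the outcome, as a careful person would: the job done as asked, in the order asked, and still so for the second after the job is handed in, with the robot touching nothing.
It also fails if it takes over 32 s, if anything falls off the work surface, if the arm or the gripper's body presses on something with over 40 N, if the wrist force passes 120 N, or if a joint passes its speed limit or range.

## Working session

There is one attempt and no reset: what is moved stays moved. The work goes in short steps, Python scripts to look and compute and a tool call to move; the robot and the scene stay as the last step left them, time stands still between calls to the robot, and variables do not carry over. Pictures are saved under pics/ and viewed, and the job is handed in when it is done.

Besides the shell and the picture viewer there is one more tool, called after "Request:" as name(argument=value, ...) on one line, values as JSON. apply_moves: Moves the arm, as the interface text tells. Its arguments: {"type":"object","properties":{"deltas":{"type":"string"},"gripper":{"type":"number"},"squeeze":{"type":"number"}},"required":["deltas"]}

```bash
mkdir -p pics; ls; python3 - <<'E'
from station import readout, viewer, job, arm
import cv2,numpy as np
s=readout.get_state(); print({k:np.round(v,3).tolist() for k,v in s.items()})
for c in ["scene","top"]:
    f=viewer.grab_frame(c); cv2.imwrite(f"pics/{c}0.png",f["image"][:,:,::-1])
    np.savez(f"{c}0.npz",**f)
    print(c,np.round(f["camera_matrix"],1).tolist(),np.round(f["cam_to_world"],3).tolist(),[k for k in f])
    for q in ["carriage","clamp","other_carriage"]:
        print(q,[(round(d["conf"],2),d["extent"],np.argwhere(d["region"]).mean(0).round(1).tolist()) for d in viewer.silhouettes(c,q)])
E
```

```text
pics
{'t': 0.0, 'q': [-0.87, 0.359, 0.011, -0.0, -1.224, -0.288], 'qd': [0.0, -0.0, -0.002, 0.001, 0.0, 0.0], 'joint_efforts': [0.001, -58.273, 29.306, 6.997, 0.007, -0.0], 'eef_pos': [0.271, -0.618, 0.205], 'ee_rot': [-3.141, -0.002, 1.983], 'force': [0.167, -0.101, 0.884], 'moment': [0.028, 0.014, 0.039], 'width': 0.088}
scene [[549.3, 0.0, 328.4], [0.0, 549.3, 243.9], [0.0, 0.0, 1.0]] [[-0.698, -0.486, 0.525, 0.903], [0.716, -0.488, 0.5, 0.266], [0.013, 0.725, 0.689, 0.536], [0.0, 0.0, 0.0, 1.0]] ['image', 'camera_matrix', 'cam_to_world']
carriage [(0.83, [231.9, 268.3, 85.8, 89.8], [313.9, 275.4])]
clamp [(0.65, [414.3, 395.7, 80.1, 84.3], [441.0, 450.5])]
other_carriage [(0.93, [364.3, 191.2, 69.9, 79.9], [232.9, 400.3])]
top [[524.8, 0.0, 320.2], [0.0, 524.8, 236.2], [0.0, 0.0, 1.0]] [[0.011, 0.973, -0.231, 0.375], [-1.0, 0.012, 0.002, -0.033], [0.004, 0.231, 0.973, 0.795], [0.0, 0.0, 0.0, 1.0]] ['image', 'camera_matrix', 'cam_to_world']
carriage []
clamp [(0.68, [163.5, 155.0, 34.4, 54.1], [180.2, 178.5])]
other_carriage [(0.73, [289.5, 290.7, 71.4, 43.1], [312.7, 323.5])]
```

View pics/scene0.png

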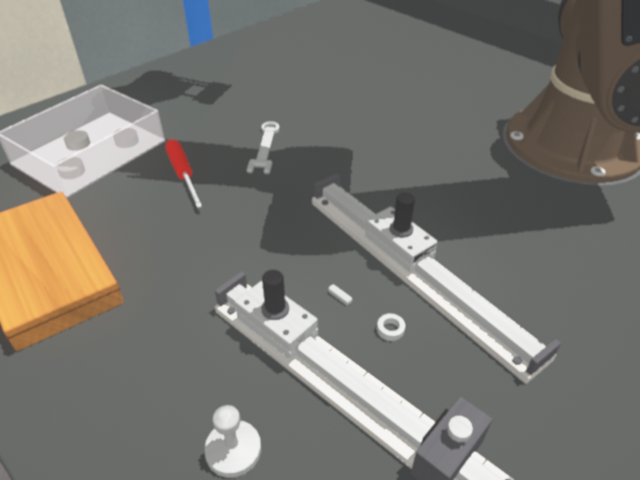

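View pics/top0.png

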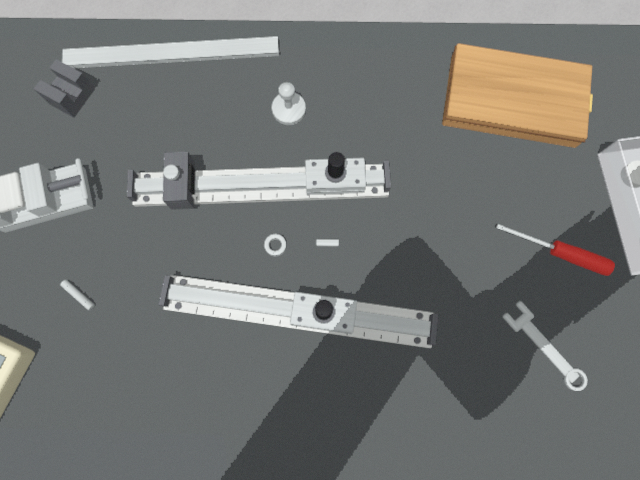

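The far slide (top view, rows about 170–190) has the clamp, at about (178,180). Its carriage knob is at about (336,160). I'll zoom in to measure.

```bash
cat > h.py <<'E'
import numpy as np
def ray(f,u,v,z):
    K=f["camera_matrix"];T=f["cam_to_world"]
    d=T[:3,:3]@np.array([(u-K[0,2])/K[0,0],-(v-K[1,2])/K[1,1],-1]); o=T[:3,3]
    return o+d*(z-o[2])/d[2]
def proj(f,p):
    K=f["camera_matrix"];T=f["cam_to_world"]
    c=T[:3,:3].T@(np.asarray(p)-T[:3,3]); return np.array([K[0,2]+K[0,0]*c[0]/-c[2],K[1,2]-K[1,1]*c[1]/-c[2]])
E
python3 - <<'E'
import cv2,numpy as np
a=cv2.imread("pics/top0.png")
c=a[140:215,120:400]; cv2.imwrite("pics/topz.png",cv2.resize(c,None,fx=2.85,fy=2.85,interpolation=cv2.INTER_CUBIC))
c=a[145:205,290:380]; cv2.imwrite("pics/topz2.png",cv2.resize(c,None,fx=8,fy=8,interpolation=cv2.INTER_CUBIC))
a=cv2.imread("pics/scene0.png")
c=a[255:355,210:330]; cv2.imwrite("pics/scz.png",cv2.resize(c,None,fx=6,fy=6,interpolation=cv2.INTER_CUBIC))
E
```

```text
(no output)
```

View pics/topz.png

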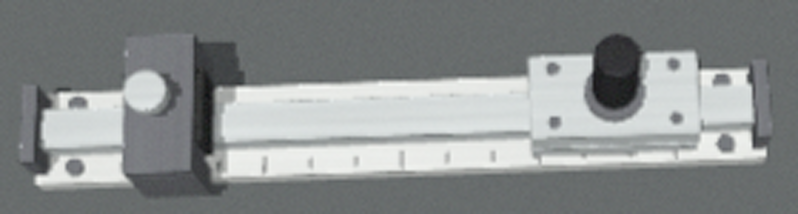

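View pics/topz2.png

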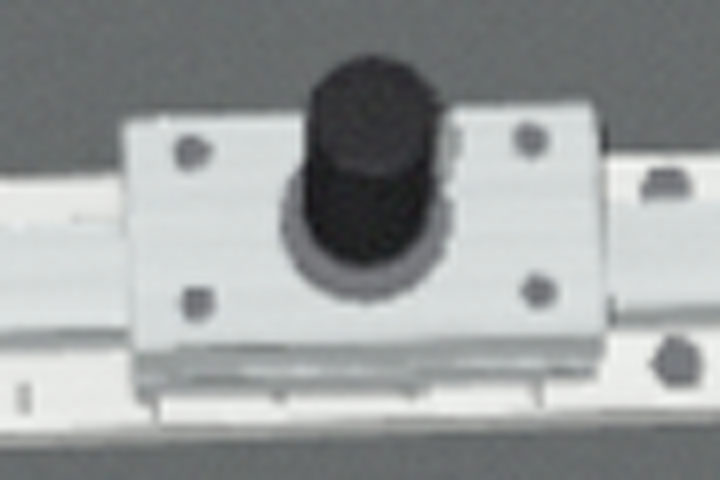

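View pics/scz.png

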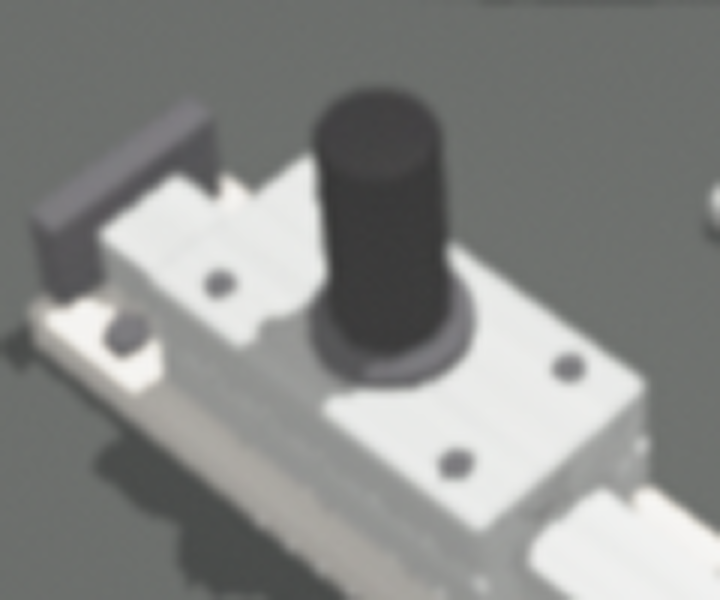

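```bash
python3 - <<'E'
from h import *
t=dict(np.load("top0.npz"));s=dict(np.load("scene0.npz"))
P=lambda x,y:(120+x/2.85,140+y/2.85)
Q=lambda x,y:(290+x/8,145+y/8)
def dirn(a,b): d=a-b; return np.arctan2(d[1],d[0])
print("knob top",ray(t,*Q(372,117),.105),"scene",ray(s,210+378/6,255+135/6,.105))
C=[ray(t,*Q(*c),.05) for c in [(124,122),(592,103),(605,332),(135,345)]]
print("carr center",np.mean(C,0),[c.round(4).tolist() for c in C],dirn(C[0],C[1]),dirn(C[3],C[2]))
holes=[ray(t,*P(*c),.014) for c in [(75,168),(727,144),(78,102),(722,78)]]
print(holes,dirn(holes[0],holes[1]),dirn(holes[2],holes[3]), np.mean(holes,0))
for c in [(193,35),(197,173),(125,37),(129,175)]: print("clamp",ray(t,*P(*c),.062))
print("screw",ray(t,*P(147,90),.08))
E
```

```text
knob top [ 0.64966678 -0.05527058  0.105     ] scene [ 0.65359734 -0.05275453  0.105     ]
carr center [ 0.64995839 -0.05569154  0.05      ] [[0.6699, -0.0102, 0.05], [0.6749, -0.0987, 0.05], [0.6294, -0.1008, 0.05], [0.6257, -0.0131, 0.05]] 1.6272331726766902 1.6128327778577372
[array([0.61687121, 0.2369453 , 0.014     ]), array([ 0.63521104, -0.11878786,  0.014     ]), array([0.6548663 , 0.23863532, 0.014     ]), array([ 0.67357304, -0.11650046,  0.014     ])] 1.6223057425712168 1.6234226026823375 [0.6451304  0.06007307 0.014     ]
clamp [0.67546891 0.16515436 0.062     ]
clamp [0.60016811 0.15785585 0.062     ]
clamp [0.67388021 0.20057699 0.062     ]
clamp [0.59865467 0.19249616 0.062     ]
screw [0.63811656 0.18145278 0.08      ]
```

The two cameras agree on the knob, about (0.651, -0.054). The rail is at 1.623 rad, and the pad face is near y≈0.16. I'll turn the jaws onto the rail direction and travel over.

Request:
apply_moves(deltas="0 0 0 0.12;0 0 0 0.12;0 0 0 0.12;3.9 2.9 0 0;3.9 2.9 0 0;3.9 2.9 0 0;3.9 2.9 0 0;3.9 2.9 0 0;3.9 2.9 0 0;3.9 2.9 0 0", gripper=-1)

```text
t: 1.65
eef_pos: [0.4598, -0.3336, 0.2064]
ee_rot: [3.141, 0.0, 1.624]
force: [1.0, -1.6, -0.3]
width: 0.0873
```

Request:
apply_moves(deltas="3.9 2.9 0 0;3.9 2.9 0 0;3.9 2.9 0 0;3.9 2.9 0 0;3.9 2.9 0 0;3.9 2.9 0 0;3.9 2.9 0 0;0 0 0 0;0 0 0 0")

```text
t: 2.78
eef_pos: [0.6472, -0.0515, 0.2058]
ee_rot: [-3.141, 0.0, 1.624]
force: [-1.0, 0.4, 0.6]
width: 0.0878
```

```bash
python3 - <<'E'
from station import readout, viewer
import cv2,numpy as np
from h import *
f=viewer.grab_frame("wrist"); im=f["image"][:,:,::-1].copy(); cv2.imwrite("pics/w1.png",im); np.savez("w1.npz",**f)
print(np.round(f["cam_to_world"],3).tolist(), f["camera_matrix"].round(1).tolist())
print(proj(f,[.651,-.054,.105]))
E
```

```text
[[-0.054, -0.951, -0.306, 0.565], [0.999, -0.051, -0.017, -0.057], [0.0, -0.306, 0.952, 0.384], [0.0, 0.0, 0.0, 1.0]] [[377.0, 0.0, 321.6], [0.0, 377.0, 239.2], [0.0, 0.0, 1.0]]
[318.8629864  234.88345738]
```

View pics/w1.png

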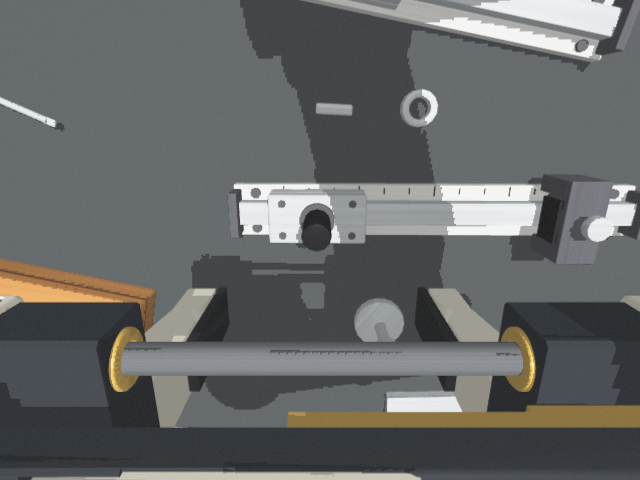

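The knob top is at (316,237), 2–3 px from where I predicted, and the rail is parallel to the jaw axis. I'll make a small correction, descend and close.

Request:
apply_moves(deltas="-0.4 0.5 0 0;0 0 3 0;0 0 3 0;0 0 3 0;0 0 2.5 0;0 0 1.7 0;0 0 1 0;0 0 0 0;0 0 0 0")

```text
t: 3.95
eef_pos: [0.6533, -0.0554, 0.065]
ee_rot: [3.14, 0.0, 1.624]
force: [-0.2, -0.6, 0.6]
width: 0.0879
```

Request:
apply_moves(deltas="0 0 0 0;0 0 0 0;0 0 0 0;0 0 0 0;0 0 0 0;0 0 0 0", gripper=1, squeeze=40)

```text
t: 4.7
eef_pos: [0.6526, -0.0553, 0.064]
ee_rot: [-3.142, 0.0, 1.624]
force: [0.5, 0.2, -0.4]
width: 0.0332
```

Request:
apply_moves(deltas="0 0 0 0;0 0 0 0;0 0 0 0")

```text
t: 5.08
eef_pos: [0.6526, -0.0554, 0.064]
ee_rot: [-3.142, 0.0, 1.624]
force: [0.8, 0.0, -0.2]
width: 0.0234
```

It's gripped, width about 24 mm. I'll run toward the clamp, stopping short of it.

Request:
apply_moves(deltas="1.5 0 0 0;2.5 0 0 0;2.5 0 0 0;2.5 0 0 0;2.5 0 0 0;1.5 0 0 0;1 0 0 0;0.5 0 0 0;0 0 0 0")

```text
t: 6.2
eef_pos: [0.6453, 0.09, 0.0641]
ee_rot: [3.141, -0.001, 1.624]
force: [3.4, 2.1, -2.1]
width: 0.023
```

Request:
apply_moves(deltas="0.5 0 0 0;0.5 0 0 0;0.4 0 0 0;0.2 0 0 0;0 0 0 0")

```text
t: 6.82
eef_pos: [0.6446, 0.1051, 0.0641]
ee_rot: [3.141, -0.0, 1.623]
force: [5.7, -0.3, -3.7]
width: 0.0231
```

Request:
apply_moves(deltas="0.2 0.04 0 0;0.2 0 0 0;0.2 0 0 0;0.1 0 0 0;0 0 0 0")

```text
t: 7.45
eef_pos: [0.6442, 0.1126, 0.0641]
ee_rot: [3.141, -0.0, 1.624]
force: [4.6, -1.7, -3.1]
width: 0.0233
```

Request:
apply_moves(deltas="0.1 0.03 0 0;0.1 0 0 0;0 0 0 0")

```text
t: 7.82
eef_pos: [0.6441, 0.114, 0.0641]
ee_rot: [-3.141, 0.001, 1.624]
force: [3.5, -3.4, -2.9]
width: 0.0232
```

```bash
python3 - <<'E'
from station import readout, viewer
import cv2,numpy as np
s=readout.get_state();print(s["eef_pos"],s["force"],s["moment"])
f=viewer.grab_frame("top"); im=f["image"][:,:,::-1].copy(); cv2.imwrite("pics/t2.png",cv2.resize(im[130:230,110:310],None,fx=4,fy=4,interpolation=cv2.INTER_CUBIC))
f=viewer.grab_frame("scene"); im=f["image"][:,:,::-1].copy(); cv2.imwrite("pics/s2.png",im)
f=viewer.grab_frame("wrist"); im=f["image"][:,:,::-1].copy(); cv2.imwrite("pics/w2.png",im)
E
```

```text
[0.64408923 0.11397386 0.06405297] [ 3.54785554 -3.41369812 -2.88634413] [-1.28116852 -1.37051362  0.0046864 ]
```

View pics/s2.png

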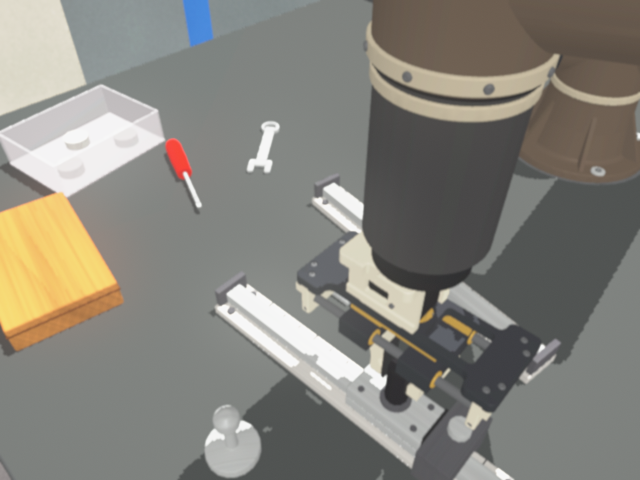

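View pics/w2.png

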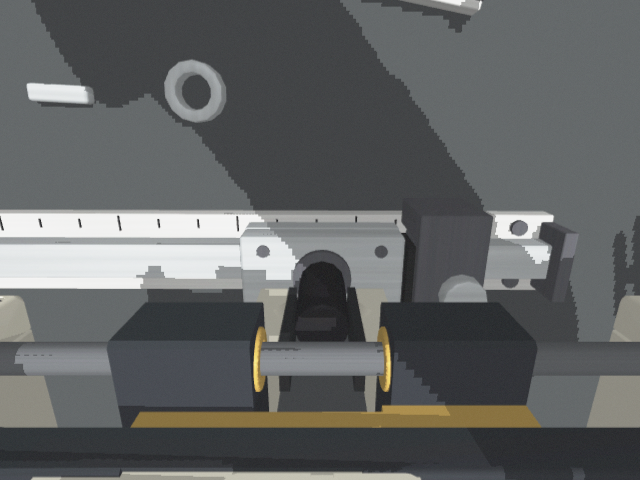

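The wrist picture shows the carriage's right end, column about 403, just at the pad. I'll push in 1 mm steps while watching the force.

Request:
apply_moves(deltas="0.1 0 0 0;0 0 0 0")

```text
t: 8.22
eef_pos: [0.6441, 0.114, 0.064]
ee_rot: [-3.141, 0.002, 1.623]
force: [5.0, -8.4, -2.5]
width: 0.023
```

Request:
apply_moves(deltas="0.1 0 0 0;0 0 0 0")

```text
t: 8.48
eef_pos: [0.644, 0.114, 0.0641]
ee_rot: [-3.14, 0.003, 1.623]
force: [6.2, -11.8, -3.8]
width: 0.0232
```

The carriage has stopped at y=0.114, and the force rose from 8.4 to 11.8 N with no movement, so it is tight. Backing off 30 mm from there.

Request:
apply_moves(deltas="-0.4 0 0 0;-0.7 0 0 0;-0.7 0 0 0;-0.7 0 0 0;-0.5 0 0 0;-0.2 0 0 0;0 0 0 0;0 0 0 0")

```text
t: 9.48
eef_pos: [0.6456, 0.0839, 0.064]
ee_rot: [-3.141, 0.001, 1.623]
force: [-0.6, -2.0, -0.0]
width: 0.023
```

Request:
apply_moves(deltas="0 0 0 0;0 0 0 0;0 0 0 0;0 0 0 0;0 0 0 0;0 0 0 0", gripper=-0.3)

```text
t: 10.22
eef_pos: [0.6459, 0.0845, 0.0641]
ee_rot: [3.142, 0.0, 1.624]
force: [0.9, 0.3, 0.5]
width: 0.0567
```

Request:
apply_moves(deltas="0 0 -1 0;0 0 -2 0;0 0 -3 0;0 0 -3 0;0 0 -3 0;0 0 -3 0;0 0 0 0")

```text
t: 11.1
eef_pos: [0.6474, 0.0848, 0.218]
ee_rot: [3.136, -0.001, 1.624]
force: [0.2, -0.1, -0.4]
width: 0.0567
```

```bash
python3 - <<'E'
from station import readout, viewer
import cv2,numpy as np
s=readout.get_state();print(s["eef_pos"],s["force"],s["width"])
for c in ["wrist","scene","top"]:
    f=viewer.grab_frame(c); np.savez(c+"3.npz",**f); cv2.imwrite(f"pics/{c}3.png",f["image"][:,:,::-1])
E
```

```text
[0.64742949 0.0848208  0.21799343] [ 0.15732182 -0.13320792 -0.35914804] 0.05672777326245026
```

View pics/wrist3.png

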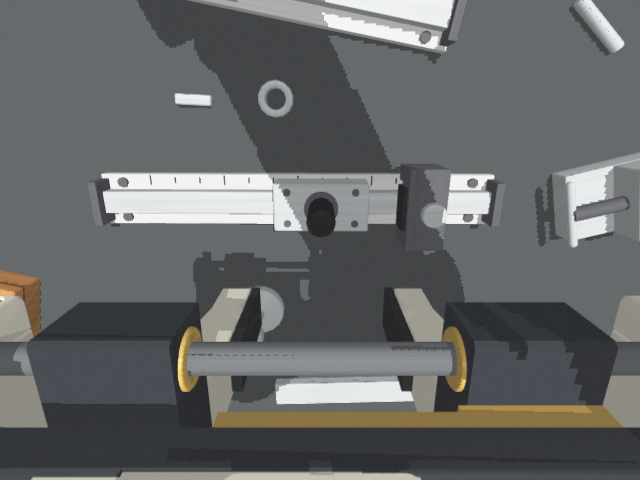

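View pics/scene3.png

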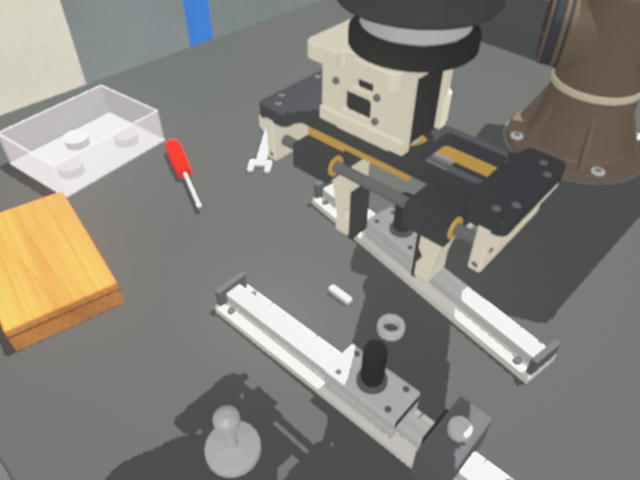

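Wrist view: the carriage spans columns 273–368 (95 px for its 90 mm) and the pad face is at about 398, so the gap is about 29 mm. The gripper is clear, and the other carriage still shows at its starting pixels. Handing in.

```bash
python3 -c "
from station import job
print(job.job_done())"
```

```text
the job is handed in; nothing more can be done
None
```

I ran the carriage on the far slide, the one with the clamp, up tight against the clamp, backed it off by about 30 mm and let go. I then handed the job in at about 11 s.

- **Tight against the clamp:** the carriage stopped at y = 0.114 m. The push read 8.4 N, then 11.8 N on the next step with no further movement. About 2 N of that may be rail friction.
- **Gap:** the measured back-off was 30.1 mm. A rough pixel estimate from the wrist picture after letting go gave about 29 mm.
- **After letting go:** I raised the gripper clear, and the wrist force was close to zero. In the last scene picture, the other carriage's knob was where it started, though the gripper partly hid that carriage.
- **Side force:** the rail pushed sideways on the tool with up to about 6 N during the run. I shifted the tool slightly to ease it. It was far below the limits.

No check failed or disagreed. The only mismatch was about 4 mm between the two cameras' first positions for the knob.

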